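# Kick a gauged wheelset out of its nest and trap it on the run-out

### The job

The wheelset in the blue wheel gauge has been checked: push the keeper arm well aside by its black knob so that it no longer covers the wheelset. Then reach one finger across the sloping run-out and press the red ejector paddle down with the other, so that the wheelset is kicked out of its nest and stopped by that finger before it rolls off the open end; do not touch it in its nest, lift it or press hard on it. Finish while still holding it trapped on the run-out with the finger, and leave the other things on the bench undisturbed.

Things in the scene. Friction and masses are not known exactly. Their poses are not given: they have to be found in the camera images.
- gauge: blue-based bench gauge for wheelsets, fixed; base 206 x 132 x 10 mm (x -94..112, y -76..56 mm). Origin on the worktop, below the ejector shaft, on the run-out's centre line; z up, +x uphill to the nest and the dial indicator (43 mm across, centre x +82, y -12 mm, top 46 mm above the worktop), -x down the run-out, roughly towards the robot
- nest (a point): middle of the nest floor, 30 mm above the worktop at gauge x +30, y 0: a groove across the run-out with a front lip 4 mm high at x +20..22 mm (top 34 mm) and a back stop 6 mm high
- runout_middle (a point): point on the run-out's surface and centre line at gauge x -42 mm, level with the paddle, 19 mm above the worktop: a good place for the trapping finger. The aluminium run-out falls from the lip (34 mm high at x +21) to -x at 0.23 rad (29 mm high at x 0) and is 41 mm wide between two rails, 4 mm thick, that stand 9 mm above its surface
- runout_end (a point): middle of the open lower end of the run-out, on its surface: gauge x -92 mm, 7.5 mm above the worktop
- ejector (a joint): turn of the spring-loaded ejector about its cross shaft: 0 = at rest, 0.27 rad = paddle fully down on its stop. Pressing raises two kicker arms under the wheelset, which clears the lip at about 0.18 rad and would roll off the open end about half a second later. The paddle needs 1.5 N at first, 4 N at the bottom, and springs back. With the keeper over the wheelset it jams
- paddle_top (a point): middle of the top of the red plastic paddle, 24 mm (x) by 26 mm (y), beside the run-out at gauge x -42, y -55 mm, so 55 mm from its centre line; 36 mm above the worktop at rest, 24 mm when fully down (and 3 mm further to -x). Press straight down
- keeper (a joint): turn of the keeper arm about its upright post at gauge x +30, y +38 mm: 0 = straight across the wheelset (starts within 0.1 of it); grows up to 1.6 rad as its knob is pushed uphill (gauge +x); over 0.9 it is well clear. It stays where it is left (about 0.5 N at the knob)
- keeper_knob (a point): middle of the black knob at the end of the steel keeper arm, 12 mm across, standing from 54 to 73 mm above the worktop, this point at 64 mm; 42 mm from the post's axis. Arm: 12 mm wide, 48.5 to 54.5 mm above the worktop
- wheelset_center (a point): centre of the steel wheelset in the nest, axle across the run-out: 36 mm long, wheels 17 mm across, about 20 g; at first at gauge x +30 mm, 38.5 mm above the worktop. It rolls freely
- wheelset: the same wheelset; origin 8.5 mm from its axis (turns with it), x along the axle
- pin_tin: closed red tin, 70 x 117 x 34 mm, origin at the centre of its underside; leave alone
- green_pot: green paint tinlet, 28 mm across, 32 mm tall, origin at the centre of its underside; leave alone
- blue_pot: blue paint tinlet, 28 mm across, 32 mm tall, origin at the centre of its underside; leave alone
- glue_bottle: white glue bottle with blue label and red nozzle, 37 mm across, 108 mm tall, origin at the centre of its underside; leave alone
- pliers: long-nose pliers with red handles lying flat, 48 x 168 x 9 mm, origin at the centre of their underside; leave alone
- spare_wheelset: another wheelset lying on the worktop, 36 x 17 x 17 mm; not the one in the gauge; leave alone
- controller: black hand-held train controller, 105 x 58 x 36 mm, origin at the centre of its underside; leave alone

How it is judged:
By the outcome, as a careful person would: the job done as asked, in the order asked, and still so for the second after the job is handed in, while the arm keeps its last pose, push and grip.
It also fails if it takes over 35 s, if anything falls off the work surface, if the arm or the gripper's body presses on something with over 40 N, if the wrist force passes 120 N, or if a joint passes its speed limit or range.

### The arm

A 7-joint arm with a two-finger parallel gripper is mounted at the origin on a cart in front of the work surface, level with it; the furniture and walls round the work are solid. World frame = base frame: x ahead of the robot, y to its left, z up, the work surface at z = 0. Lengths are in m, angles in rad, forces in N, time in s.
With the tool pointing down it reaches from about 0.4 to 0.9 m from the base axis. Payload 5.5 kg.
Tool frame: the origin (TCP) lies midway between the tips of the shut fingers; the grasp point (between the pads) lies behind it (robot.grasp_offset is the z of the grasp point in the tool frame, in m); z points along the fingers, y is the line along which they close (so a half turn about z gives the same grasp; the last joint's range is limited). The gripper opens to 85 mm and grips with 20 to 120 N. Pads are 22 mm wide; open, the fingers measure 114 mm over their backs; the gripper's body (76 mm by 85 mm) begins 54 mm behind the grasp point. The pads swing forward as they close: fully open they stand 13 mm farther back than shut.
Start: joints at [-0.943, 0.501, -0.427, 1.55, 0.221, 1.138, -0.21], TCP at [0.232, 0.607, 0.231] pointing down, gripper open.
Joint ranges: [-2.88, 2.88], [-0.31, 2.03], [-1.54, 1.56], [0.2, 2.42], [-1.41, 4.55], [0.19, 2.02], [-2.57, 2.57]. Speed limits (rad/s): [2.57, 2.57, 3.14, 3.14, 3.14, 3.14, 3.14].

### API

Orientations are given as a unit quaternion [w, x, y, z].
In Python, from cell import robot gives the robot as it stands.
- The arm moves only by the shell command python3 -m crank 'ROWS'. ROWS is JSON, a list of rows, each an object of numbers: "x", "y", "z": the shift along the world's x, y, z in cm; "ax", "ay", "az": the turn, a rotation vector about the world's x, y, z in rad; "jaw": the closure, from -1 (fully open) to 1 (shut). In form: [{"x": .., "y": .., "z": .., "ax": .., "ay": .., "az": .., "jaw": ..}, ...]. A call has 1 to 20 rows; each row is the pose to reach, as a shift and turn from the pose commanded when the call began; what a row does not reach only later rows make up. A row lasts 1/8 s, in which the tool goes at most 62.5 mm and 10.7 degrees, less where a joint would pass 70% of its speed; a pose out of reach is approached as far as the arm can. A call with a gripper value outside its range is refused whole. The fingers move at their own pace and stop on an object; the grip force is fixed at half the most. Time passes only in rows, so rows that repeat a pose let the fingers close. It gives the time, the measured TCP pose, the force, the opening and the grip force at its end, in the units of the state.
- robot.state(): the state, without advancing time (a new reading comes with each control period).
- robot.get_image(name): name is "scene" or "top"; returns the picture (480x640x3 uint8, red, green, blue); there is no depth.
- robot.camera_info(name): a dict with "K" (3x3 intrinsics, pixels), "distortion" ([k1, k2, p1, p2, k3] as OpenCV has them; the pictures are not rectified), "eye" and "orientation" of the camera in the world. Camera axes: x right, y up, looking along -z (the intrinsics and any distortion apply to the point x, -y, -z); pixel columns grow to the right and rows downward; lengths in m; the calibration is good to about 2 mm. A picture is of the moment at which its call begins. camera_info takes no time and is no camera call.
- robot.close_job(): hands the job in; it is judged then, once.
The state is a dict: "t": time; "joints": joint angles; "joint_vel": joint speeds; "tau": joint torques, N m; "tcp_pos": TCP position; "ee_rot": TCP orientation; "force": force on the tool from outside, world axes, zero at the start; "wrist_torque": the same for the moment, N m; "grip_width": finger opening in m; "gripper_force": force on a finger pad.
Only numpy, scipy, OpenCV 4.12 (cv2) and the standard library are available. Lean on these libraries where they do the work, as an engineer would, in place of code of your own. Each camera call takes 0.05 s, during which the arm holds its last target. There are 200 camera calls.

## Working session

There is one attempt and no reset: what is moved stays moved. The work goes in short steps, Python scripts to look and compute and a shell command to move; the robot and the scene stay as the last step left them, time stands still between calls to the robot, and variables do not carry over. Pictures are saved under pics/ and viewed, at most 12 in all, crops included, and the job is handed in when it is done.

```bash
mkdir -p pics; python3 - <<'E'
from cell import robot
import cv2
for n in("scene","top"):
    cv2.imwrite(f"pics/{n}0.png",robot.get_image(n)[:,:,::-1]); print(n,robot.camera_info(n))
s=robot.state();print({k:s[k] for k in("t","tcp_pos","ee_rot","grip_width","force")},robot.grasp_offset)
E
```

```text
scene {'K': array([[509.73558755,   0.        , 325.70762945],
       [  0.        , 509.73558755, 254.62709302],
       [  0.        ,   0.        ,   1.        ]]), 'distortion': array([0.00562868, 0.        , 0.        , 0.        , 0.        ]), 'eye': array([-0.0337523 , -0.72572385,  0.49519694]), 'orientation': array([ 0.79118165,  0.51750203, -0.17022771, -0.27793124])}
top {'K': array([[581.43646235,   0.        , 325.89853305],
       [  0.        , 581.43646235, 234.25411383],
       [  0.        ,   0.        ,   1.        ]]), 'distortion': array([-0.14190625,  0.        ,  0.        ,  0.        ,  0.        ]), 'eye': array([0.33377022, 0.00262865, 1.37152456]), 'orientation': array([-0.69885808, -0.06168984,  0.04888093,  0.71091659])}
{'t': 0.1, 'tcp_pos': array([0.23170691, 0.6066288 , 0.23035241]), 'ee_rot': array([-1.78787057e-04,  1.81354245e-01,  9.83417440e-01, -8.62638293e-04]), 'grip_width': 0.08557271755120027, 'force': array([-0.41321006,  0.05991975,  0.74303853])} -0.0187
```

View pics/scene0.png

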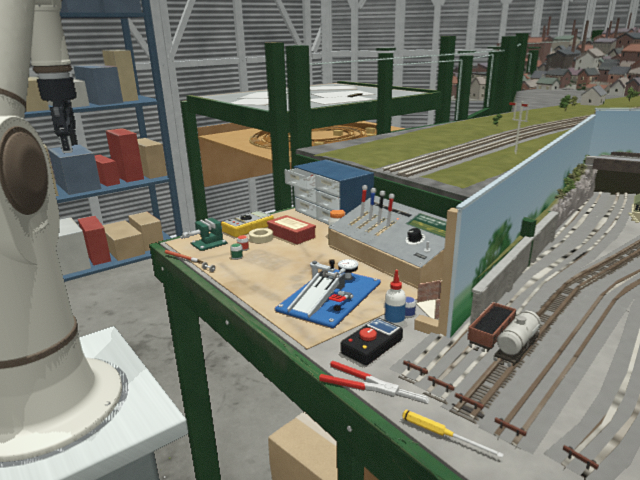

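View pics/top0.png

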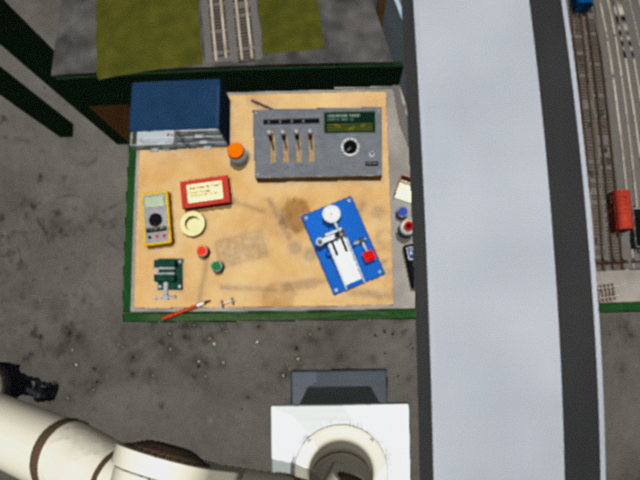

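```bash
python3 - <<'E'
import cv2,numpy as np
a=cv2.imread("pics/top0.png")[190:300,295:395]; b=cv2.imread("pics/scene0.png")[250:335,270:390]
a=cv2.resize(a,None,fx=5,fy=5,interpolation=cv2.INTER_CUBIC)
cv2.imwrite("pics/topc.png",a)
cv2.imwrite("pics/scc.png",cv2.resize(b,None,fx=6,fy=6,interpolation=cv2.INTER_CUBIC))
E
```

```text
(no output)
```

View pics/topc.png

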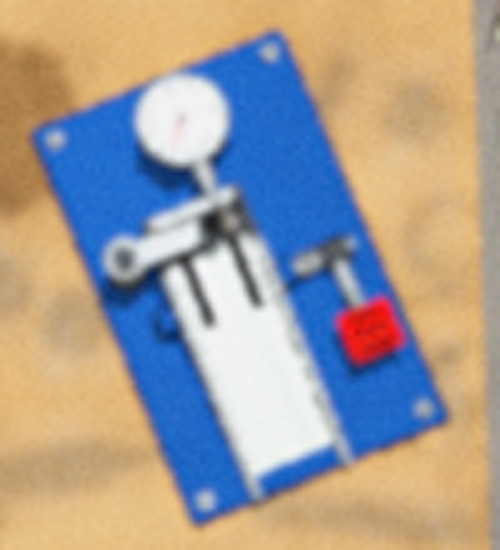

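View pics/scc.png

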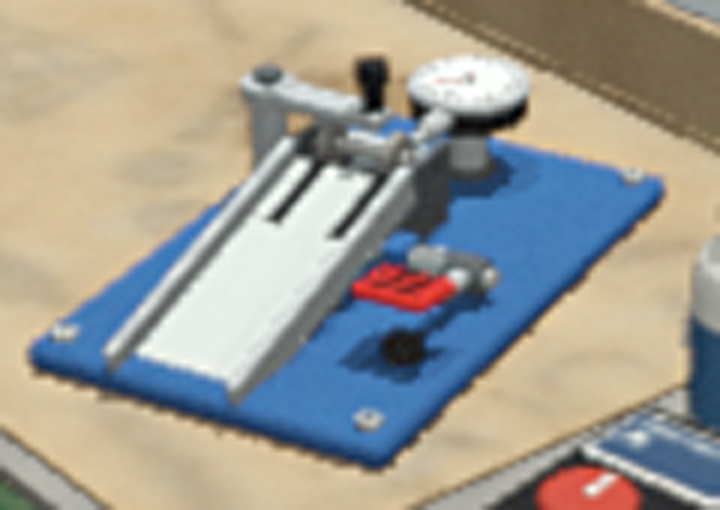

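```bash
cat > h.py <<'E'
import numpy as np,cv2
from scipy.spatial.transform import Rotation as R
from scipy.optimize import least_squares
from cell import robot
CI={n:robot.camera_info(n) for n in("scene","top")}
def proj(n,P):
    c=CI[n];q=c["orientation"];r=R.from_quat([q[1],q[2],q[3],q[0]])
    p=r.inv().apply(np.atleast_2d(P)-c["eye"])*[1,-1,-1]
    return cv2.projectPoints(p,np.zeros(3),np.zeros(3),c["K"],c["distortion"])[0].reshape(-1,2)
def G(t,P):
    P=np.atleast_2d(P)/1000.;c,s=np.cos(t[2]),np.sin(t[2])
    return np.c_[t[0]+c*P[:,0]-s*P[:,1],t[1]+s*P[:,0]+c*P[:,1],P[:,2]]
E
cat > fit.py <<'E'
from h import *
T=[((112,56,10),(32,130)),((112,-76,10),(282,30)),((-94,-76,10),(450,420)),((-94,56,10),(197,525)),((82,-12,46),(182,118)),((-42,-55,36),(370,332))]
S=[((-94,56,10),(32,350)),((-94,-76,10),(380,460)),((112,-76,10),(663,182)),((82,-12,46),(468,80)),((-42,-55,36),(403,284))]
tp=(np.array([b for a,b in T])+.5)/5-.5+[295,190]; sp=(np.array([b for a,b in S])+.5)/6-.5+[270,250]
tg=[a for a,b in T];sg=[a for a,b in S]
def f(t): return np.r_[(proj("top",G(t,tg))-tp).ravel(),(proj("scene",G(t,sg))-sp).ravel()]
o=least_squares(f,[.5,-.05,.3],loss="soft_l1");t=o.x
print(t);print(f(t).reshape(-1,2).round(1))
k=np.array([((230-295*0)+.5)/5-.5+295,(215.5)/5-.5+190]);k2=np.array([373.5/6-.5+270,88.5/6-.5+250])
def kn(a,z=64): return G(t,[30+42*np.sin(a),38-42*np.cos(a),z])
b=least_squares(lambda a:np.r_[(proj("top",kn(a[0],73))-k).ravel(),(proj("scene",kn(a[0]))-k2).ravel()],[0.])
print(b.x,b.fun)
for n,p in dict(knob=kn(b.x[0])[0],knobend=kn(1.2)[0],mid=G(t,[-42,0,19])[0],pad=G(t,[-42,-55,36])[0],end=G(t,[-92,0,7.5])[0]).items():print(n,p.round(4))
E
python3 fit.py
```

```text
[ 0.51085228 -0.00721168  0.37907043]
[[-0.8  0.4]
 [ 0.2 -0.6]
 [ 0.9  0.5]
 [-0.4  1.3]
 [ 0.2  0.4]
 [ 0.5 -0.1]
 [-1.9 -0.8]
 [ 0.3 -1.6]
 [ 1.3 -1. ]
 [ 0.2 -0.2]
 [ 0.2 -0.1]]
[-0.03873233] [-3.63706228  1.5579148  -0.07744063 -0.5066989 ]
knob [ 5.387e-01 -4.000e-04  6.400e-02]
knobend [0.5667 0.0395 0.064 ]
mid [ 0.4718 -0.0228  0.019 ]
pad [ 0.4922 -0.0738  0.036 ]
end [ 0.4254 -0.0413  0.0075]
```

```bash
python3 -m crank '[{"x":5,"y":-5,"z":0,"az":0.15,"jaw":1},{"x":8,"y":-10,"z":0,"az":0.3,"jaw":1},{"x":11,"y":-15,"z":0,"az":0.45,"jaw":1},{"x":14,"y":-20,"z":0,"az":0.6,"jaw":1},{"x":17,"y":-25,"z":0,"az":0.743,"jaw":1},{"x":20,"y":-30,"z":0,"az":0.743,"jaw":1},{"x":22,"y":-35,"z":0,"az":0.743,"jaw":1},{"x":24,"y":-40,"z":0,"az":0.743,"jaw":1},{"x":26,"y":-45,"z":0,"az":0.743,"jaw":1},{"x":27,"y":-50,"z":-2,"az":0.743,"jaw":1},{"x":27.5,"y":-55,"z":-4,"az":0.743,"jaw":1},{"x":27.5,"y":-59,"z":-5,"az":0.743,"jaw":1},{"x":27.5,"y":-61.8,"z":-7,"az":0.743,"jaw":1},{"x":27.5,"y":-61.8,"z":-7,"az":0.743,"jaw":1},{"x":27.5,"y":-61.8,"z":-7,"az":0.743,"jaw":1}]'
python3 -c "
from cell import robot
s=robot.state();print(s['joints'],s['ee_rot'],s['tcp_pos'],s['grip_width'])"
```

```text
[-0.94283552  0.50176234 -0.42677416  1.55135154  0.2208112   1.13829259
 -0.21029105] [-1.78787057e-04  1.81354245e-01  9.83417440e-01 -8.62638293e-04] [0.23170691 0.6066288  0.23035241] 0.08557271755120027invalid input at $[0]: expected keys x, y, z, ax, ay, az, jaw
```

```bash
python3 -m crank '[{"x":5,"y":-5,"z":0,"ax":0,"ay":0,"az":0.15,"jaw":1},{"x":8,"y":-10,"z":0,"ax":0,"ay":0,"az":0.3,"jaw":1},{"x":11,"y":-15,"z":0,"ax":0,"ay":0,"az":0.45,"jaw":1},{"x":14,"y":-20,"z":0,"ax":0,"ay":0,"az":0.6,"jaw":1},{"x":17,"y":-25,"z":0,"ax":0,"ay":0,"az":0.743,"jaw":1},{"x":20,"y":-30,"z":0,"ax":0,"ay":0,"az":0.743,"jaw":1},{"x":22,"y":-35,"z":0,"ax":0,"ay":0,"az":0.743,"jaw":1},{"x":24,"y":-40,"z":0,"ax":0,"ay":0,"az":0.743,"jaw":1},{"x":26,"y":-45,"z":0,"ax":0,"ay":0,"az":0.743,"jaw":1},{"x":27,"y":-50,"z":-2,"ax":0,"ay":0,"az":0.743,"jaw":1},{"x":27.5,"y":-55,"z":-4,"ax":0,"ay":0,"az":0.743,"jaw":1},{"x":27.5,"y":-59,"z":-5,"ax":0,"ay":0,"az":0.743,"jaw":1},{"x":27.5,"y":-61.8,"z":-7,"ax":0,"ay":0,"az":0.743,"jaw":1},{"x":27.5,"y":-61.8,"z":-7,"ax":0,"ay":0,"az":0.743,"jaw":1},{"x":27.5,"y":-61.8,"z":-7,"ax":0,"ay":0,"az":0.743,"jaw":1}]'
python3 -c "
from cell import robot
s=robot.state();print(s['joints'],s['ee_rot'],s['tcp_pos'],s['grip_width'])"
```

```text
t: 1.98
tcp_pos: [0.5069, -0.0098, 0.1614]
ee_rot: [-0.0, -0.188, 0.982, 0.0]
force: [1.0, 0.4, 0.7]
grip_width: 0.0003
gripper_force: 0.0
[ 0.23538289  0.32037258 -0.31637245  1.97367033  0.12788317  0.86663909
  1.80065696] [-1.83752920e-05 -1.88268936e-01  9.82117432e-01  3.95468479e-04] [ 0.50689112 -0.00975527  0.16141382] 0.0003360807925653307
```

```bash
python3 -m crank '[{"x":0,"y":0,"z":-4,"ax":0,"ay":0,"az":0,"jaw":1},{"x":0,"y":0,"z":-8,"ax":0,"ay":0,"az":0,"jaw":1},{"x":0,"y":0,"z":-10,"ax":0,"ay":0,"az":0,"jaw":1},{"x":0,"y":0,"z":-10,"ax":0,"ay":0,"az":0,"jaw":1},{"x":0.6,"y":0.1,"z":-10,"ax":0,"ay":0,"az":0,"jaw":1},{"x":1.2,"y":0.2,"z":-10,"ax":0,"ay":0,"az":0,"jaw":1},{"x":1.8,"y":0.4,"z":-10,"ax":0,"ay":0,"az":0,"jaw":1},{"x":2.5,"y":0.8,"z":-10,"ax":0,"ay":0,"az":0,"jaw":1},{"x":3.2,"y":1.3,"z":-10,"ax":0,"ay":0,"az":0,"jaw":1},{"x":3.7,"y":1.9,"z":-10,"ax":0,"ay":0,"az":0,"jaw":1},{"x":4.1,"y":2.5,"z":-10,"ax":0,"ay":0,"az":0,"jaw":1},{"x":4.4,"y":3.1,"z":-10,"ax":0,"ay":0,"az":0,"jaw":1},{"x":4.6,"y":3.6,"z":-10,"ax":0,"ay":0,"az":0,"jaw":1},{"x":4.7,"y":4.1,"z":-10,"ax":0,"ay":0,"az":0,"jaw":1},{"x":4.7,"y":4.1,"z":-10,"ax":0,"ay":0,"az":0,"jaw":1},{"x":4.0,"y":3.8,"z":-10,"ax":0,"ay":0,"az":0,"jaw":1},{"x":3.5,"y":3.6,"z":-7,"ax":0,"ay":0,"az":0,"jaw":1},{"x":2,"y":2,"z":-3,"ax":0,"ay":0,"az":0,"jaw":1},{"x":-3,"y":2,"z":0,"ax":0,"ay":0,"az":0,"jaw":1},{"x":-8,"y":2,"z":2,"ax":0,"ay":0,"az":0,"jaw":0}]'
python3 - <<'E'
from cell import robot
import cv2
i=robot.get_image("scene")[:,:,::-1];cv2.imwrite("pics/s1.png",cv2.resize(i[230:335,260:390],None,fx=6,fy=5.7,interpolation=cv2.INTER_CUBIC))
print(robot.state()['grip_width'],robot.state()['tcp_pos'])
E
```

```text
t: 4.47
tcp_pos: [0.4269, 0.0086, 0.1829]
ee_rot: [0.002, -0.187, 0.982, -0.0]
force: [0.6, 0.2, 1.0]
grip_width: 0.0173
gripper_force: 0.0
0.024383673962798898 [0.42011029 0.0084671  0.18336417]
```

View pics/s1.png

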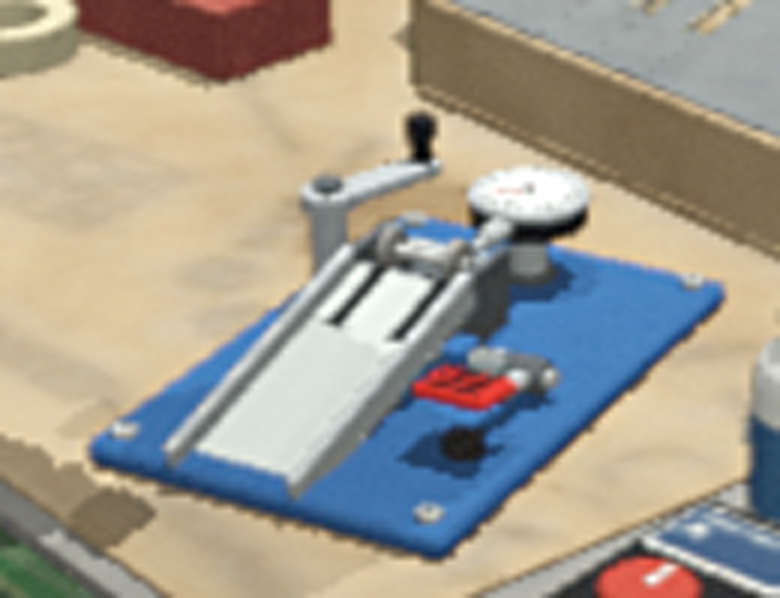

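```bash
python3 -m crank '[{"x":3,"y":-3,"z":-1,"ax":0,"ay":0,"az":0,"jaw":0.06},{"x":5.4,"y":-5.7,"z":-4,"ax":0,"ay":0,"az":0,"jaw":0.06},{"x":5.4,"y":-5.7,"z":-8,"ax":0,"ay":0,"az":0,"jaw":0.06},{"x":5.4,"y":-5.7,"z":-10.5,"ax":0,"ay":0,"az":0,"jaw":0.06},{"x":5.4,"y":-5.7,"z":-10.5,"ax":0,"ay":0,"az":0,"jaw":0.06},{"x":5.4,"y":-5.7,"z":-10.5,"ax":0,"ay":0,"az":0,"jaw":0.06},{"x":5.4,"y":-5.7,"z":-10.5,"ax":0,"ay":0,"az":0,"jaw":0.06}]'
python3 - <<'E'
from cell import robot
import cv2
i=robot.get_image("scene")[:,:,::-1];cv2.imwrite("pics/s2.png",cv2.resize(i[220:335,260:390],None,fx=6,fy=5.2,interpolation=cv2.INTER_CUBIC))
i=robot.get_image("top")[:,:,::-1];cv2.imwrite("pics/t2.png",cv2.resize(i[190:300,295:395],None,fx=5,fy=5,interpolation=cv2.INTER_CUBIC))
s=robot.state();print(s['grip_width'],s['tcp_pos'],s['force'],s['ee_rot'])
from h import *
t=[.51085,-.00721,.37907]
d=s['tcp_pos'][:2]-t[:2];print('gauge',R.from_euler('z',-t[2]).apply([*d,0]))
E
```

```text
t: 5.4
tcp_pos: [0.4821, -0.0479, 0.0777]
ee_rot: [0.001, -0.188, 0.982, -0.0]
force: [-0.1, 0.8, -0.6]
grip_width: 0.0402
gripper_force: 0.0
0.039904461556678615 [ 0.48179141 -0.04784088  0.07743622] [ 0.04195198  0.16071218 -0.00641908] [ 1.09307331e-03 -1.88017472e-01  9.82164993e-01 -4.02417367e-04]
gauge [-0.04203142 -0.02699314  0.        ]
```

View pics/s2.png

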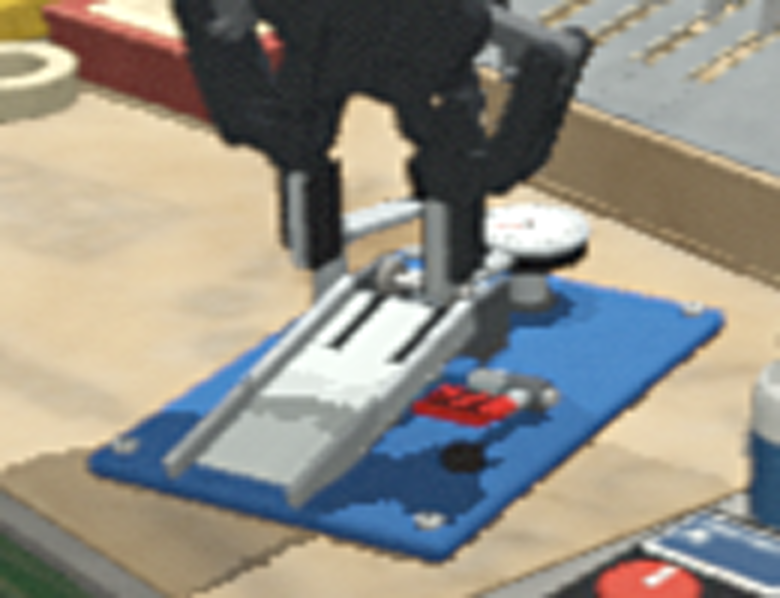

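```bash
python3 - <<'E'
from h import *
t=[.51085,-.00721,.37907]
P=[(x,y,z) for y in(-27+20,-27+34.5,-27-20,-27-34.5) for x in(-53,-31) for z in (79,)]
u=(proj("scene",G(t,P))-[260,220]+.5)*[6,5.2]-.5
for a,b in zip(P,u):print(a,b.round())
E
```

```text
(-53, -7, 79) [311. 278.]
(-31, -7, 79) [347. 255.]
(-53, 7.5, 79) [271. 270.]
(-31, 7.5, 79) [308. 247.]
(-53, -47, 79) [423. 302.]
(-31, -47, 79) [458. 278.]
(-53, -61.5, 79) [464. 311.]
(-31, -61.5, 79) [499. 286.]
```

View pics/t2.png

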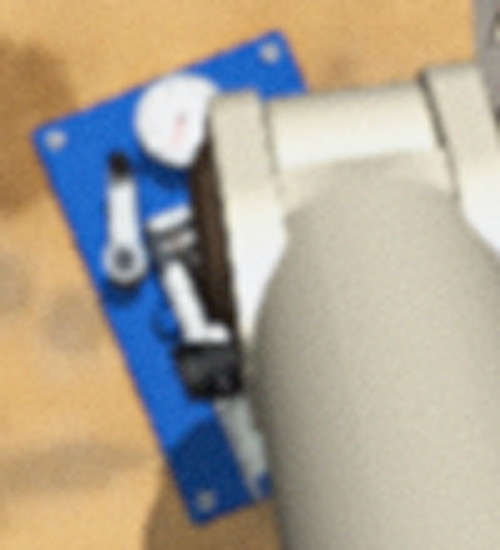

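```bash
python3 -m crank '[{"x":-0.1,"y":-0.1,"z":-1,"ax":0,"ay":0,"az":0,"jaw":-0.1},{"x":-0.1,"y":-0.1,"z":-2.5,"ax":0,"ay":0,"az":0,"jaw":-0.1},{"x":-0.1,"y":-0.1,"z":-3.7,"ax":0,"ay":0,"az":0,"jaw":-0.1},{"x":-0.1,"y":-0.1,"z":-3.7,"ax":0,"ay":0,"az":0,"jaw":-0.1},{"x":-0.1,"y":-0.1,"z":-3.7,"ax":0,"ay":0,"az":0,"jaw":-0.1},{"x":-0.1,"y":-0.1,"z":-3.7,"ax":0,"ay":0,"az":0,"jaw":-0.1}]'
for i in 1 2 3; do :; done
python3 -m crank '[{"x":0,"y":0,"z":-0.2,"ax":0,"ay":0,"az":0,"jaw":-0.1},{"x":0,"y":0,"z":-0.2,"ax":0,"ay":0,"az":0,"jaw":-0.1},{"x":0,"y":0,"z":-0.2,"ax":0,"ay":0,"az":0,"jaw":-0.1}]'
python3 -m crank '[{"x":0,"y":0,"z":-0.2,"ax":0,"ay":0,"az":0,"jaw":-0.1},{"x":0,"y":0,"z":-0.2,"ax":0,"ay":0,"az":0,"jaw":-0.1},{"x":0,"y":0,"z":-0.2,"ax":0,"ay":0,"az":0,"jaw":-0.1}]'
python3 -c "
from cell import robot
import numpy as np
s=robot.state();print(s['force'],s['wrist_torque'])"
```

```text
t: 6.25
tcp_pos: [0.4802, -0.0487, 0.0396]
ee_rot: [0.0, -0.188, 0.982, -0.0]
force: [0.6, -0.0, 0.7]
grip_width: 0.0471
gripper_force: 0.0
t: 6.62
tcp_pos: [0.4799, -0.0488, 0.0374]
ee_rot: [0.0, -0.188, 0.982, -0.0]
force: [-0.5, -0.3, -0.2]
grip_width: 0.0473
gripper_force: 0.0
t: 7.0
tcp_pos: [0.4798, -0.0488, 0.0353]
ee_rot: [-0.0, -0.188, 0.982, 0.0]
force: [0.7, -0.5, -0.0]
grip_width: 0.0469
gripper_force: 0.0
[ 0.73717166 -0.51952305 -0.03824447] [-0.01669507 -0.01237642 -0.02492483]
```

```bash
python3 -m crank '[{"x":0,"y":0,"z":-0.3,"ax":0,"ay":0,"az":0,"jaw":-0.1},{"x":0,"y":0,"z":-0.3,"ax":0,"ay":0,"az":0,"jaw":-0.1},{"x":0,"y":0,"z":-0.3,"ax":0,"ay":0,"az":0,"jaw":-0.1}]'
python3 - <<'E'
from cell import robot
import cv2,numpy as np
i=robot.get_image("scene")[:,:,::-1];cv2.imwrite("pics/s3.png",cv2.resize(i[245:335,270:380],None,fx=7,fy=6.6,interpolation=cv2.INTER_CUBIC))
F=[]
for k in range(6):
    robot.get_image("top");s=robot.state();F.append(np.r_[s['force'],s['wrist_torque']])
print(np.mean(F,0),np.std(F,0),s['tcp_pos'])
E
```

```text
t: 7.38
tcp_pos: [0.4798, -0.0489, 0.0323]
ee_rot: [-0.0, -0.188, 0.982, -0.0]
force: [-0.6, -0.7, 1.8]
grip_width: 0.0471
gripper_force: 0.7
[-1.08812387 -0.91612565  1.6163944  -0.23639514  0.13311591 -0.02790709] [0.36964486 0.38258166 0.48638487 0.01802513 0.01746996 0.03560187] [ 0.47979504 -0.04882959  0.0323307 ]
```

View pics/s3.png

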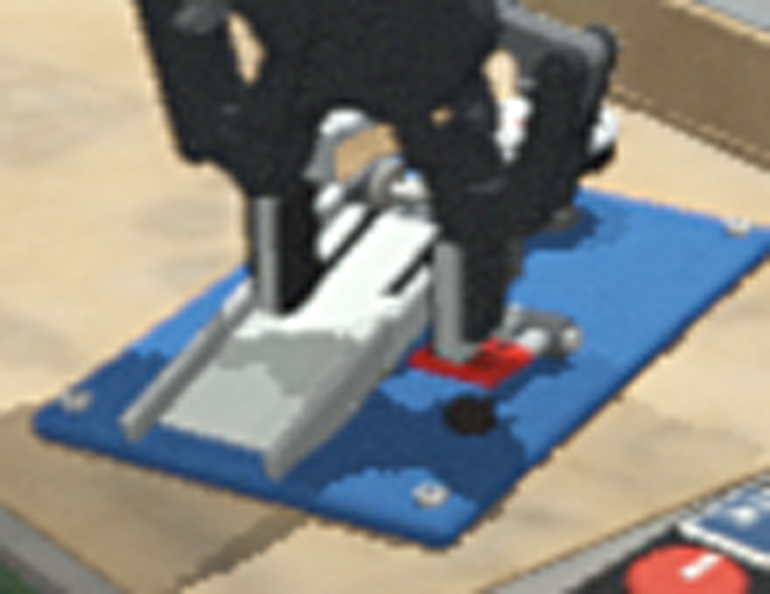

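```bash
python3 -m crank '[{"x":0,"y":0,"z":-0.5,"ax":0,"ay":0,"az":0,"jaw":-0.1},{"x":0,"y":0,"z":-1.1,"ax":0,"ay":0,"az":0,"jaw":-0.1},{"x":0,"y":0,"z":-1.1,"ax":0,"ay":0,"az":0,"jaw":-0.1},{"x":0,"y":0,"z":-1.1,"ax":0,"ay":0,"az":0,"jaw":-0.1},{"x":0,"y":0,"z":-1.1,"ax":0,"ay":0,"az":0,"jaw":-0.1},{"x":0,"y":0,"z":-1.1,"ax":0,"ay":0,"az":0,"jaw":-0.1}]'
python3 - <<'E'
from cell import robot
import cv2,numpy as np
i=robot.get_image("scene")[:,:,::-1];cv2.imwrite("pics/s4.png",cv2.resize(i[245:335,270:380],None,fx=7,fy=6.6,interpolation=cv2.INTER_CUBIC))
F=[]
for k in range(4):
    robot.get_image("top");s=robot.state();F.append(np.r_[s['force'],s['wrist_torque']])
print(np.mean(F,0),s['tcp_pos'])
E
```

```text
t: 8.48
tcp_pos: [0.4791, -0.0493, 0.0217]
ee_rot: [-0.001, -0.188, 0.982, -0.0]
force: [-5.9, -2.0, 15.3]
grip_width: 0.0473
gripper_force: 7.7
[-5.90694996 -1.52818436 14.73108311 -0.67618143  1.10376046 -0.15714091] [ 0.47905117 -0.04933811  0.02164979]
```

View pics/s4.png

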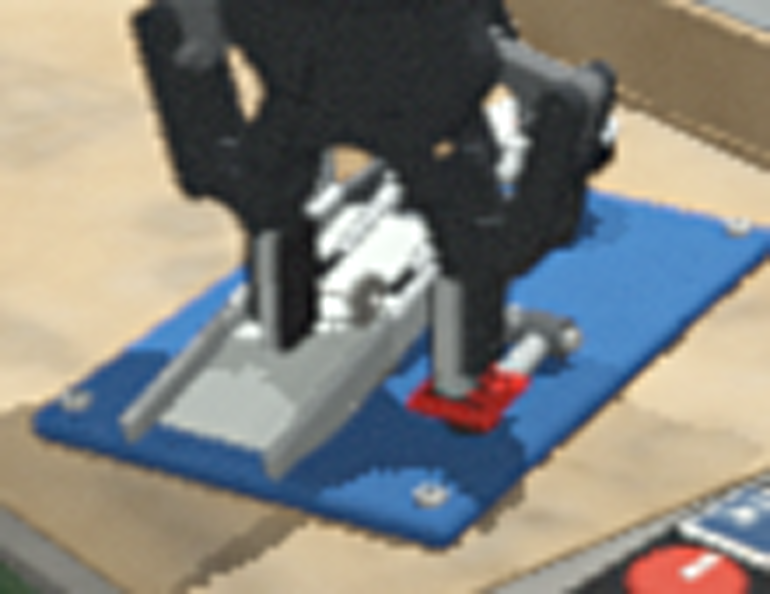

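```bash
python3 -m crank '[{"x":0,"y":0,"z":0.1,"ax":0,"ay":0,"az":0,"jaw":-0.1},{"x":0,"y":0,"z":0.1,"ax":0,"ay":0,"az":0,"jaw":-0.1},{"x":0,"y":0,"z":0.1,"ax":0,"ay":0,"az":0,"jaw":-0.1}]'
python3 - <<'E'
from cell import robot
import cv2,numpy as np
i=robot.get_image("scene")[:,:,::-1];cv2.imwrite("pics/s5.png",cv2.resize(i[265:315,295:355],None,fx=12,fy=12,interpolation=cv2.INTER_CUBIC))
F=[]
for k in range(6):
    robot.get_image("top");s=robot.state();F.append(np.r_[s['force'],s['wrist_torque']])
print(np.mean(F,0),s['tcp_pos'])
E
```

```text
t: 9.1
tcp_pos: [0.479, -0.0493, 0.0221]
ee_rot: [-0.001, -0.188, 0.982, -0.0]
force: [-4.9, -1.5, 8.8]
grip_width: 0.0469
gripper_force: 4.6
[-4.16712678 -1.87465689  8.67303725 -0.55308492  0.80603182 -0.10131595] [ 0.47896854 -0.04928699  0.02215059]
```

View pics/s5.png

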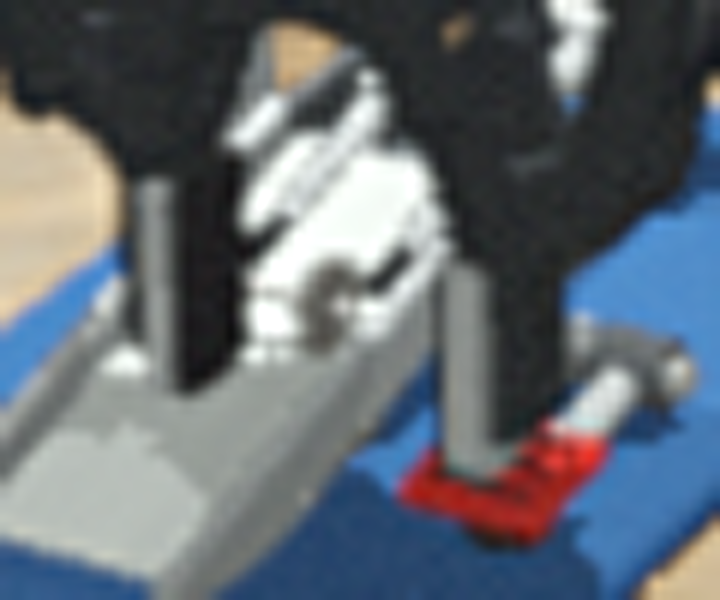

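```bash
python3 -m crank '[{"x":0,"y":0,"z":0.06,"ax":0,"ay":0,"az":0,"jaw":-0.1},{"x":0,"y":0,"z":0.06,"ax":0,"ay":0,"az":0,"jaw":-0.1},{"x":0,"y":0,"z":0.06,"ax":0,"ay":0,"az":0,"jaw":-0.1},{"x":0,"y":0,"z":0.06,"ax":0,"ay":0,"az":0,"jaw":-0.1}]'
python3 - <<'E'
from cell import robot
import cv2,numpy as np
i=robot.get_image("scene")[:,:,::-1];cv2.imwrite("pics/s6.png",cv2.resize(i[265:315,295:355],None,fx=12,fy=12,interpolation=cv2.INTER_CUBIC))
E
```

```text
t: 9.95
tcp_pos: [0.4791, -0.0491, 0.0226]
ee_rot: [-0.001, -0.188, 0.982, -0.0]
force: [-4.5, -4.2, 4.6]
grip_width: 0.0473
gripper_force: 2.6
```

View pics/s6.png

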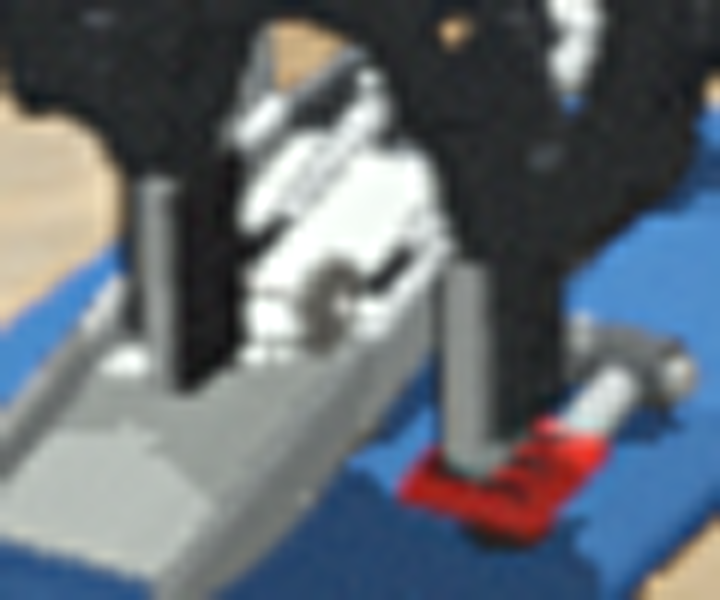

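The wheel is still at (330,305) in the crop, stopped against the finger. The paddle is down and the force is about 5 N, so I'm handing the job in.

```bash
python3 -c "
from cell import robot
print(robot.close_job())"
```

```text
the job is handed in; nothing more can be done
None
```

I handed the job in with the keeper arm pushed well clear, the paddle held down at about 5 N, and the wheelset kicked out and trapped against the finger on the run-out; `close_job()` gave no verdict.

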